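Start the square-head bolt in the welding fixture

TASK

The big square-head bolt on the welding fixture stands in its threaded boss with the thread not caught yet. Turn it backward (anticlockwise from above) until you feel it drop off the thread start, let it settle, then screw it forward one full turn in all from there, and finish while still gripping its head, holding it still. Leave the tube offcut, the hammer and the red magnet where they lie.

Things in the scene. Friction and masses are not known exactly. Their poses are not given: they have to be found in the camera images.
- fixture: Blue welding fixture fixed to the bench: base plate 200 x 170 x 12 mm, origin at the centre of the plate's underside on the bench top, z up. The bolt's upright axis passes through the origin. A 25 mm square steel tube lies across it, centred 78 mm along +x, top 37 mm above the bench; two yellow stops at 80 mm along -x, tops 32 mm above the bench.
- boss: Threaded steel boss on the fixture plate round the bolt's axis, 54 mm across; underside 12 mm and mouth 54 mm above the bench. The origin is the centre of its underside. Where its thread starts cannot be seen.
- bolt: The bolt's yellow-plated square head, 34 x 34 x 26 mm tall (48 mm over the corners), red stripe on top from the centre along its +x. Origin: centre of its underside, on the bolt's axis, 86 mm above the bench at the start; flats square to its x and y, which start parallel to the fixture's. The threaded shank below, 29 mm across, goes into the boss. Weighs 0.5 to 0.7 kg, cannot be lifted out.
- head_top (a point): Centre of the top face of the bolt's head, 112 mm above the bench at the start.
- turn (a joint): Bolt's turn, rad: 0 at the start, positive forward (clockwise from above), negative backward; turns easily (0.04 N m). It starts resting on the flat lead-in of the thread: 0.3 to 1.4 rad backward (differs each time) that ends and the bolt, if not held up, drops 6 mm on to the thread. Turned forward without that it binds within 1.7 rad.
- sink (a joint): How far the bolt has sunk, m: 0 at the start, about 0.006 after the drop, then 0.006 more per forward turn, so a gripping hand must go down with it (1.5 mm per quarter turn); about 0.012 when started by one full turn. The thread ends at about 0.016.
- offcut: Bystander: loose steel square tube offcut, 40 x 40 mm, 90 mm long along its x; origin at the centre of its underside.
- hammer: Bystander: loose hammer lying on the bench along its x, about 260 mm long, its head at +x.
- magnet: Bystander: loose red welding magnet, a disc 60 mm across and 16 mm thick with a 24 mm stub, 30 mm tall in all; origin at the centre of its underside.

How it is judged:
By the outcome, as a careful person would: the job done as asked, in the order asked, and still so for the second after the job is handed in, while the arm keeps its last pose, push and grip.
It also fails if it takes over 64 s, if anything falls off the work surface, if the arm or the gripper's body presses on something with over 40 N, if the wrist force passes 120 N, or if a joint passes its speed limit or range.

ROBOT

A 6-joint arm with a two-finger parallel gripper is mounted at the origin on the work surface. World frame = base frame: x ahead of the robot, y to its left, z up, the work surface at z = 0. Lengths are in m, angles in rad, forces in N, time in s.
With the tool pointing down it reaches from about 0.25 to 0.725 m from the base axis. Payload 4 kg.
Tool frame: the origin (TCP) lies midway between the tips of the shut fingers; the grasp point (between the pads) lies 19 mm behind it; y points along the fingers, z is the direction in which the jaws open and shut, and the axes are right-handed (so a half turn about y gives the same grasp; the last joint's range is limited). The gripper opens to 85 mm and grips with 20 to 120 N. Pads are 22 mm wide; open, the fingers measure 114 mm over their backs; the gripper's body (76 mm by 85 mm) begins 54 mm behind the grasp point. The pads swing forward as they close: fully open they stand 13 mm farther back than shut.
Start: joints at [-1.298, 0.241, 0.005, 1.335, 0, 1.571], TCP at [0.135, -0.482, 0.231] pointing down, gripper open.
Joint ranges: [-2.72, 2.72], [-1.05, 1.87], [-1.09, 1.28], [-1.99, 2.15], [-1.42, 1.44], [-3.14, 3.14]. Speed limits (rad/s): [2.79, 2.79, 3.14, 3.14, 3.14, 3.14].

INTERFACE

Orientations are given as a unit quaternion [x, y, z, w].
In Python, from workcell import bot gives the robot as it stands. The module is installed in compiled form; this text tells all that it offers.
- The arm moves only by the shell command python3 -m handwheel 'ROWS' [OPENING]. ROWS is JSON, a list of rows, each a list of 6 numbers: the shift along the tool's x, y, z in units of 25 mm (1.0 is 25 mm), then the turn, a rotation vector about the tool's x, y, z in units of 10 degrees (1.0 is 10 degrees). A call has exactly 5 rows; each row is the pose to reach, as a shift and turn from the pose commanded when the call began, along the tool's axes at that moment; what a row does not reach only later rows make up. A row lasts 1/8 s, in which the tool goes at most 62.5 mm and 10.7 degrees, less where a joint would pass 70% of its speed; a pose out of reach is approached as far as the arm can. A call with a gripper value outside its range is refused whole. OPENING is the gripper command: -1 is shut, 1 is fully open, values between are in proportion, set as the call begins (- or left out, the last holds). The fingers move at their own pace and stop on an object; the grip force is fixed at half the most. Time passes only in rows, so rows that repeat a pose let the fingers close, or fill a call up. It gives the time, the measured TCP pose, the force and the opening at its end, in the units of the state.
- bot.get_obs(): the state, without advancing time (a new reading comes with each control period).
- bot.camera(name): name is "scene" or "top" or "wrist"; returns a dict with "color" (420x560x3 uint8, red, green, blue), "fx", "fy", "cx", "cy" (pixels), "rvec" (rotation vector, rad) and "tvec" (3), from world to camera coordinates, as OpenCV has them. Camera axes: x right, y down, z forward; pixel columns grow to the right and rows downward; lengths in m; the calibration is good to about 2 mm. A picture is of the moment at which its call begins. There is no depth.
- bot.job_done(): hands the job in, once; it reports no verdict.
The state is a dict: "clock": time; "joint_pos": joint angles; "joint_vel": joint speeds; "tau": joint torques, N m; "eef_pos": TCP position; "tool_rot": TCP orientation; "ft_force": force on the tool from outside, world axes, zero at the start; "ft_torque": the same for the moment, N m; "grip_width": finger opening in m.
Only numpy, scipy, OpenCV 4.12 (cv2) and the standard library are available. Lean on these libraries where they do the work, as an engineer would, in place of code of your own. Each camera call takes 0.05 s, during which the arm holds its last target.

## Working session

There is one attempt and no reset: what is moved stays moved. The work goes in short steps, Python scripts to look and compute and a shell command to move; the robot and the scene stay as the last step left them, time stands still between calls to the robot, and variables do not carry over. Pictures are saved under pics/ and viewed, and the job is handed in when it is done.

```bash
mkdir -p pics
cat > h.py <<'E'
import numpy as np,cv2
from workcell import bot
from scipy.spatial.transform import Rotation as R
def ray(c,u,v,z):
    Rm=cv2.Rodrigues(np.array(c['rvec'],float))[0];t=np.array(c['tvec'],float).ravel()
    o=-Rm.T@t;d=Rm.T@np.array([(u-c['cx'])/c['fx'],(v-c['cy'])/c['fy'],1.])
    return o+d*(z-o[2])/d[2]
def proj(c,p):
    K=np.array([[c['fx'],0,c['cx']],[0,c['fy'],c['cy']],[0,0,1.]])
    return cv2.projectPoints(np.array([p],float),np.array(c['rvec'],float),np.array(c['tvec'],float),K,None)[0].ravel()
def save(c,n): cv2.imwrite('pics/'+n+'.png',c['color'][:,:,::-1])
E
python3 - <<'E'
from h import *
for n in ('top','scene'):
    save(bot.camera(n),n+'0')
o=bot.get_obs();print(o)
print(R.from_quat(o['tool_rot']).as_matrix().round(3))
E
```

```text
{'clock': 0.1, 'joint_pos': array([-1.29802068e+00,  2.41314005e-01,  3.87628263e-03,  1.33516399e+00,
        3.66516517e-05,  1.57079754e+00]), 'joint_vel': array([-0.00203725,  0.00069413,  0.00199156, -0.0015183 ,  0.00038368,
        0.00090646]), 'tau': array([-4.44698571e-04, -3.73138368e+01,  2.53009897e+01,  1.08646849e-02,
        4.71158728e-05,  3.83740741e-06]), 'eef_pos': array([ 0.13456732, -0.48098804,  0.23052037]), 'tool_rot': array([-0.09621551,  0.70117421, -0.69990594,  0.09606762]), 'ft_force': array([-0.13430999, -0.12440034,  1.04700485]), 'ft_torque': array([-0.00042955,  0.00429004,  0.00513716]), 'grip_width': 0.0853866398821755}
[[-0.963 -0.     0.269]
 [-0.269  0.002 -0.963]
 [-0.    -1.    -0.002]]
```

View pics/top0.png

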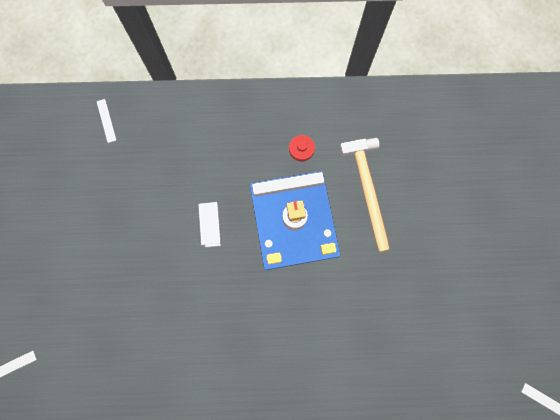

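View pics/scene0.png

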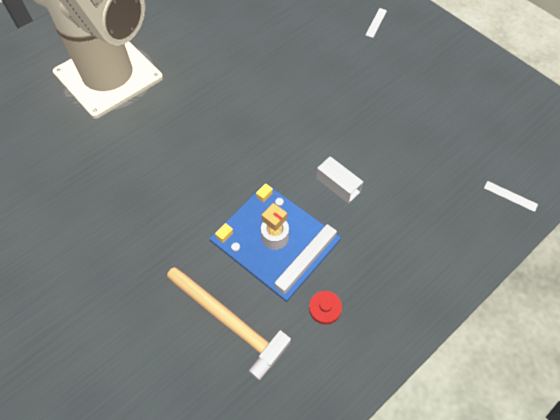

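The top view shows the bolt head at about (297,211), the blue fixture around (295,220), the tube on its far side, the stops nearest the robot, the offcut on the left at (210,225), the hammer on the right and the magnet at (302,148).

Run:
```python
from h import *
def comps(m,amin):
    n,l,s,c=cv2.connectedComponentsWithStats(m.astype(np.uint8));return [(l==i) for i in range(1,n) if s[i,4]>amin]
for n in ('top','scene'):
    c=bot.camera(n);im=c['color'];hsv=cv2.cvtColor(im,cv2.COLOR_RGB2HSV)
    H,S,V=[hsv[...,i].astype(int) for i in range(3)]
    b=max(comps((H>100)&(H<130)&(S>120),200),key=lambda m:m.sum())
    pts=np.argwhere(b)[:,::-1].astype(np.float32)
    hull=cv2.convexHull(pts);ap=cv2.approxPolyDP(hull,6,True)[:,0]
    print(n,'blue corners',[(p.tolist(),ray(c,*p,.012)[:2].round(4).tolist()) for p in ap])
    for z in ap[:0]: pass
    y=(H>12)&(H<32)&(S>120)&(V>110)
    for m in comps(y,15):
        p=np.argwhere(m)[:,::-1].mean(0); print('yel',p.round(1),m.sum(),ray(c,*p,.112)[:2].round(4),ray(c,*p,.032)[:2].round(4))
    r=((H<6)|(H>174))&(S>150)&(V>90)
    for m in comps(r,5):
        p=np.argwhere(m)[:,::-1].mean(0); print('red',p.round(1),m.sum(),ray(c,*p,.112)[:2].round(4),ray(c,*p,.016)[:2].round(4))
    u,v=(296,212) if n=='top' else (275,218)
    save({'color':cv2.resize(im[v-40:v+40,u-50:u+50],None,fx=8,fy=8,interpolation=cv2.INTER_NEAREST)[:600]},n+'_crop')
```

```text
top blue corners [([339.0, 255.0], [0.514, -0.0836]), ([265.0, 269.0], [0.4878, 0.0798]), ([250.0, 184.0], [0.6811, 0.1099]), ([324.0, 182.0], [0.6815, -0.0589])]
yel [295.9 218.3] 38 [0.5791 0.0135] [0.5948 0.0093]
yel [325.6 251. ] 21 [ 0.5119 -0.0427] [ 0.5213 -0.0521]
red [301.3 147.7] 503 [ 0.7286 -0.0032] [ 0.7641 -0.0101]
red [295.2 205.6] 17 [0.6054 0.014 ] [0.6271 0.0091]
scene blue corners [([340.0, 237.0], [0.6842, 0.1086]), ([287.0, 300.0], [0.7117, -0.056]), ([210.0, 239.0], [0.5173, -0.0866]), ([254.0, 194.0], [0.4953, 0.0444]), ([273.0, 189.0], [0.5121, 0.0819])]
yel [264.3 192.3] 162 [0.5543 0.0269] [0.5159 0.0559]
yel [275.1 221.1] 225 [0.613  0.0024] [0.5803 0.029 ]
yel [223.8 232.5] 175 [ 0.5702 -0.0805] [ 0.5333 -0.062 ]
red [277.4 215.6] 21 [0.6074 0.0129] [0.5674 0.0459]
red [325.1 307.1] 818 [ 0.7879 -0.0405] [ 0.7691 -0.0137]
```

```bash
python3 -c "
import cv2
for n in ('top','scene'):
    i=cv2.imread(f'pics/{n}_crop.png');cv2.imwrite(f'pics/{n}_c2.png',cv2.resize(i,(700,525)))"
```

```text
(no output)
```

View pics/top_c2.png

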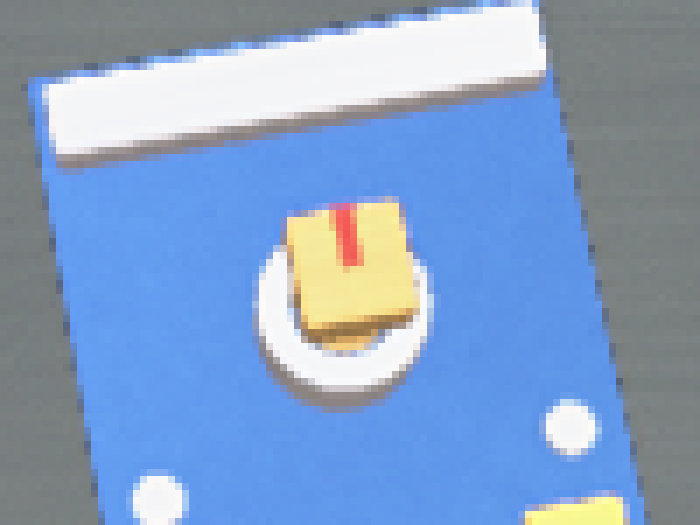

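View pics/scene_c2.png

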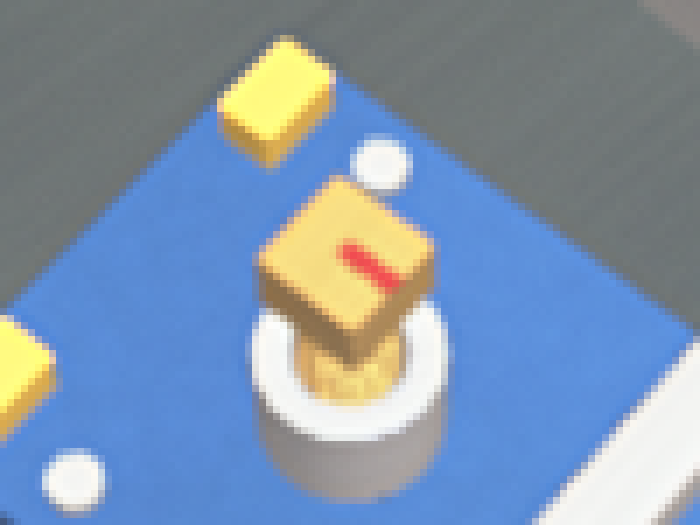

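Run:
```python
from h import *
C={}
for n,cs,off in (('top',[(287,217),(400,200),(418,305),(305,325)],(246,172)),('scene',[(342,177),(435,245),(352,325),(258,258)],(225,178))):
    c=C[n]=bot.camera(n);P=[ray(c,off[0]+u/7-.5,off[1]+v/7-.5,.112)[:2] for u,v in cs]
    P=np.array(P);print(n,P.round(4).tolist(),P.mean(0).round(4),[np.linalg.norm(P[i]-P[i-1]).round(4) for i in range(4)],[np.degrees(np.arctan2(*(P[i]-P[i-1])[::-1])).round(1) for i in range(4)])
o=bot.get_obs();print(o['eef_pos'],o['clock'])
```

```text
top [[0.6122, 0.0313], [0.6164, -0.0015], [0.5853, -0.0055], [0.5803, 0.0272]] [0.5986 0.0129] [np.float64(0.0322), np.float64(0.0331), np.float64(0.0314), np.float64(0.033)] [np.float64(7.4), np.float64(-82.7), np.float64(-172.8), np.float64(98.7)]
scene [[0.5824, 0.0249], [0.6136, 0.0296], [0.617, -0.0017], [0.5863, -0.0071]] [0.5998 0.0114] [np.float64(0.0322), np.float64(0.0316), np.float64(0.0315), np.float64(0.0313)] [np.float64(96.9), np.float64(8.7), np.float64(-83.8), np.float64(-170.0)]
[ 0.13466569 -0.48131085  0.23099837] 0.3
```

The bolt axis measures about (0.599, 0.012) with yaw about 8°, and the sizes match (about 32–33 mm sides). I'll approach with the wrist wound back, so there's forward range left.

```bash
cat >> h.py <<'E'
def zyaw(o=None):
    o=o or bot.get_obs();m=R.from_quat(o['tool_rot']).as_matrix();return np.degrees(np.arctan2(m[1,2],m[0,2]))
def togo(x,y,z,yaw,turnmax=None):
    "shift (units) and turn (units) in tool axes to a tool-down pose with jaw axis at yaw deg"
    o=bot.get_obs();m=R.from_quat(o['tool_rot']).as_matrix()
    zz=np.array([np.cos(np.radians(yaw)),np.sin(np.radians(yaw)),0]);yy=np.array([0,0,-1.])
    g=np.c_[np.cross(yy,zz),yy,zz]
    print('shift',(m.T@(np.array([x,y,z])-o['eef_pos'])/.025).round(2),'turn',(np.degrees(R.from_matrix(m.T@g).as_rotvec())/10).round(2),
     'pos',o['eef_pos'].round(4),'yaw',zyaw(o).round(2),'q',o['joint_pos'].round(3),'F',o['ft_force'].round(1),'T',o['ft_torque'].round(2),'w',o['grip_width'].round(4),'t',o['clock'])
E
python3 -c "
from h import *
togo(.599,.012,.18,98.3)"
```

```text
Traceback (most recent call last):
  File "h.py", line 20, in togo
    'pos',o['eef_pos'].round(4),'yaw',zyaw(o).round(2),'q',o['joint_pos'].round(3),'F',o['ft_force'].round(1),'T',o['ft_torque'].round(2),'w',o['grip_width'].round(4),'t',o['clock'])
                                                                                                                                              ^^^^^^^^^^^^^^^^^^^^^
AttributeError: 'float' object has no attribute 'round'
```

```bash
sed -i "s/o\['grip_width'\].round(4)/round(o['grip_width'],4)/" h.py
python3 -c "
from h import *
togo(.599,.012,.18,98.3)"
```

```text
shift [-23.2    2.05 -14.  ] turn [ 0.000e+00 -1.727e+01 -1.000e-02] pos [ 0.1347 -0.4813  0.231 ] yaw -74.37 q [-1.298  0.241  0.005  1.335  0.     1.571] F [ 0.2 -0.1  0.4] T [-0.02 -0.03 -0.  ] w 0.0855 t 0.3
```

```bash
python3 -m handwheel '[[-1.3,0,-0.8,0,-1,0],[-2.6,0,-1.6,0,-2,0],[-3.9,0,-2.4,0,-3,0],[-5.2,0,-3.2,0,-4,0],[-6.5,0,-4,0,-5,0]]' 1; python3 -c "
from h import *
togo(.599,.012,.18,98.3)"
```

```text
clock: 0.92
eef_pos: [0.265, -0.3405, 0.2314]
tool_rot: [0.385, -0.593, 0.593, -0.385]
ft_force: [0.5, -0.3, 0.0]
grip_width: 0.0852
shift [-18.32   2.05   6.46] turn [ -0.   -12.24   0.  ] pos [ 0.265  -0.3405  0.2314] yaw -24.05 q [-0.909  0.105 -0.161  1.305  0.     1.081] F [ 0.5 -0.3  0. ] T [-0.02 -0.05 -0.03] w 0.0852 t 0.925
```

```bash
python3 -m handwheel '[[-1.4,0,0.5,0,-1,0],[-2.8,0,1,0,-2,0],[-4.2,0,1.5,0,-3,0],[-5.6,0,2,0,-4,0],[-7,0,2.5,0,-5,0]]' 1; python3 -c "
from h import *
togo(.599,.012,.18,98.3)"
```

```text
clock: 1.55
eef_pos: [0.3941, -0.2068, 0.2314]
tool_rot: [0.6, -0.375, 0.375, -0.6]
ft_force: [0.2, -0.2, 0.2]
grip_width: 0.0852
shift [-4.28  2.05 11.2 ] turn [ 0.   -7.23  0.  ] pos [ 0.3941 -0.2068  0.2314] yaw 25.96 q [-0.483  0.132 -0.13   1.309 -0.     0.634] F [ 0.2 -0.2  0.2] T [ 0.01 -0.04  0.  ] w 0.0852 t 1.55
```

```bash
python3 -m handwheel '[[-0.5,0,1.3,0,-1,0],[-1,0,2.6,0,-2,0],[-1.5,0,3.9,0,-3,0],[-2,0,5.2,0,-4,0],[-2.5,0,6.6,0,-5,0]]' 1; python3 -c "
from h import *
togo(.599,.012,.18,98.3)"
```

```text
clock: 2.17
eef_pos: [0.5158, -0.0792, 0.2313]
tool_rot: [0.702, -0.086, 0.086, -0.702]
ft_force: [-0.6, 0.4, 0.8]
grip_width: 0.0853
shift [2.34 2.05 4.35] turn [ 0.   -2.23 -0.  ] pos [ 0.5158 -0.0792  0.2313] yaw 75.96 q [-0.152  0.284  0.063  1.35  -0.     0.093] F [-0.6  0.4  0.8] T [-0.05 -0.06 -0.01] w 0.0853 t 2.175
```

```bash
python3 -m handwheel '[[0.6,0.4,1.1,0,-0.6,0],[1.2,0.8,2.2,0,-1.2,0],[1.8,1.2,3.3,0,-1.8,0],[2.34,1.4,4.35,0,-2.23,0],[2.34,1.4,4.35,0,-2.23,0]]' 1; python3 -c "
from h import *
togo(.599,.012,.08,98.3)
for n in ('wrist','top'):
  c=bot.camera(n);save(c,n+'1')
  print(n,proj(c,(.599,.012,.112)))"
```

```text
clock: 2.8
eef_pos: [0.5993, 0.0123, 0.195]
tool_rot: [-0.705, -0.049, 0.05, 0.705]
ft_force: [-0.8, -0.2, -0.4]
grip_width: 0.0852
shift [-0.01  4.6  -0.01] turn [-0.   -0.02 -0.01] pos [0.5993 0.0123 0.195 ] yaw 98.07 q [ 0.02   0.457  0.221  1.337  0.    -0.12 ] F [-0.8 -0.2 -0.4] T [-0.03 -0.01 -0.02] w 0.0852 t 2.8
wrist [282.35284058 216.17882239]
top [296.29196683 208.64889501]
```

View pics/wrist1.png

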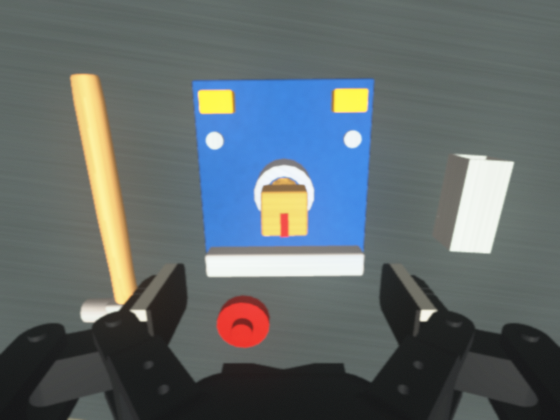

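The wrist view shows the head-top corners near (262,191), (308,190), (308,236) and (262,237), with the stripe pointing toward the tube. I'll measure the head precisely from this view.

Run:
```python
from h import *
c=bot.camera('wrist');im=c['color'];hsv=cv2.cvtColor(im,cv2.COLOR_RGB2HSV)
u,v=285,215
crop=im[v-40:v+35,u-50:u+50];save({'color':cv2.resize(crop,None,fx=7,fy=7,interpolation=cv2.INTER_NEAREST)},'w1c')
Rm=cv2.Rodrigues(np.array(c['rvec'],float))[0];print('cam',(-Rm.T@np.array(c['tvec']).ravel()).round(4))
```

```text
cam [0.5258 0.0006 0.338 ]
```

View pics/w1c.png

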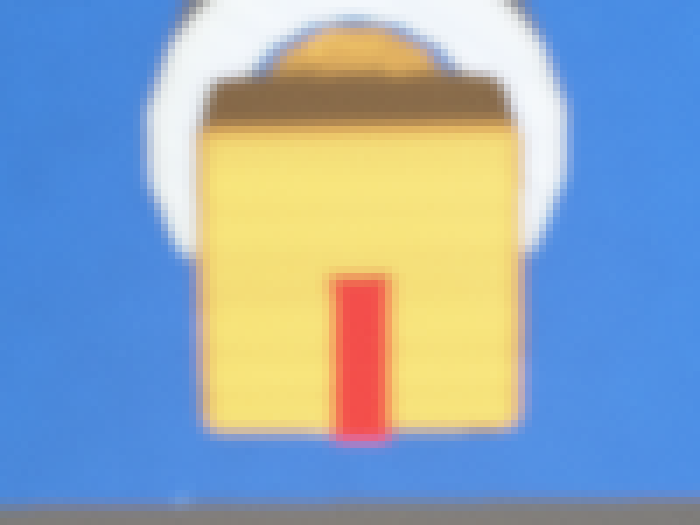

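Run:
```python
from h import *
c=bot.camera('wrist')
P=np.array([ray(c,235+u/7-.5,175+v/7-.5,.112)[:2] for u,v in [(202,126),(520,124),(523,433),(204,435)]])
print(P.round(4).tolist(),P.mean(0).round(4),[np.linalg.norm(P[i]-P[i-1]).round(4) for i in range(4)],[np.degrees(np.arctan2(*(P[i]-P[i-1])[::-1])).round(1) for i in range(4)])
print(bot.get_obs()['clock'])
```

```text
[[0.5829, -0.0057], [0.5783, 0.0261], [0.6113, 0.0317], [0.6161, -0.0015]] [0.5972 0.0127] [np.float64(0.0334), np.float64(0.0321), np.float64(0.0334), np.float64(0.0335)] [np.float64(-172.7), np.float64(98.2), np.float64(9.7), np.float64(-81.8)]
3.0
```

```bash
python3 -m handwheel '[[0.01,1,0,0,0,0],[0.02,2,0,0,0,0],[0.02,3,0,0,0,0],[0.03,4,0,0,0,0],[0.03,4.6,0,0,0,0]]' 1; python3 -c "
from h import *
togo(.5985,.0123,.08,98.2)"
python3 -m handwheel '[[0,0,0,0,0,0],[0,0,0,0,0,0],[0,0,0,0,0,0],[0,0,0,0,0,0],[0,0,0,0,0,0]]' -1; python3 -c "
from h import *
togo(.5985,.0123,.08,98.2)"
```

```text
clock: 3.62
eef_pos: [0.5986, 0.01, 0.0805]
tool_rot: [0.705, 0.048, -0.049, -0.705]
ft_force: [-0.1, -0.2, -1.6]
grip_width: 0.0854
shift [0.01 0.02 0.09] turn [-0.   -0.04 -0.01] pos [0.5986 0.01   0.0805] yaw 97.84 q [ 0.017  0.535  0.037  1.075 -0.    -0.12 ] F [-0.1 -0.2 -1.6] T [-0.08  0.04 -0.02] w 0.0854 t 3.625
clock: 4.25
eef_pos: [0.6003, 0.0124, 0.0831]
tool_rot: [-0.705, -0.05, 0.048, 0.706]
ft_force: [-2.2, 4.7, 5.3]
grip_width: 0.0329
shift [-0.07  0.12  0.01] turn [-0.01 -0.02  0.02] pos [0.6003 0.0124 0.0831] yaw 98.01 q [ 0.019  0.533  0.041  1.077  0.002 -0.12 ] F [-2.2  4.7  5.3] T [ 0.86  0.31 -0.01] w 0.0329 t 4.25
```

```bash
python3 -m handwheel '[[0,0,0,0,0,0],[0,0,0,0,0,0],[0,0,0,0,0,0],[0,0,0,0,0,0],[0,0,0,0,0,0]]' -1; python3 -c "
from h import *
togo(.5985,.0123,.08,98.2)"
```

```text
clock: 4.88
eef_pos: [0.6003, 0.0124, 0.0831]
tool_rot: [-0.705, -0.05, 0.048, 0.706]
ft_force: [-1.8, 5.0, 6.1]
grip_width: 0.0329
shift [-0.07  0.12  0.01] turn [-0.01 -0.02  0.02] pos [0.6003 0.0124 0.0831] yaw 98.01 q [ 0.019  0.533  0.041  1.077  0.002 -0.12 ] F [-1.8  5.   6.1] T [ 0.84  0.35 -0.04] w 0.0329 t 4.875
```

Gripped: width 32.9 mm, with about 6 N of downward preload on the lead-in. I'll turn backward in small steps and watch z and Fz for the drop.

```bash
python3 -m handwheel '[[0,0,0,0,-0.25,0],[0,0,0,0,-0.5,0],[0,0,0,0,-0.75,0],[0,0,0,0,-1,0],[0,0,0,0,-1.2,0]]' -1; python3 -c "
from h import *
togo(.5985,.0123,.08,98.2)"
```

```text
clock: 5.5
eef_pos: [0.6004, 0.0125, 0.083]
tool_rot: [-0.695, -0.124, 0.122, 0.697]
ft_force: [-0.9, 4.7, 5.0]
grip_width: 0.0329
shift [-0.08  0.12  0.02] turn [-0.01  1.19  0.02] pos [0.6004 0.0125 0.083 ] yaw 110.05 q [ 0.019  0.533  0.041  1.077  0.003 -0.331] F [-0.9  4.7  5. ] T [ 1.02  0.26 -0.1 ] w 0.0329 t 5.5
```

```bash
python3 -m handwheel '[[0,0,0,0,-0.08,0],[0,0,0,0,-0.16,0],[0,0,0,0,-0.24,0],[0,0,0,0,-0.32,0],[0,0,0,0,-0.4,0]]' -1; python3 -m handwheel '[[0,0,0,0,-0.08,0],[0,0,0,0,-0.16,0],[0,0,0,0,-0.24,0],[0,0,0,0,-0.32,0],[0,0,0,0,-0.4,0]]' -1
```

```text
clock: 6.12
eef_pos: [0.6004, 0.0127, 0.0831]
tool_rot: [-0.691, -0.148, 0.146, 0.692]
ft_force: [-2.0, 5.2, 5.9]
grip_width: 0.0329
clock: 6.75
eef_pos: [0.6004, 0.0128, 0.083]
tool_rot: [-0.685, -0.172, 0.17, 0.687]
ft_force: [-1.2, 6.4, 5.2]
grip_width: 0.0331
```

```bash
python3 -m handwheel '[[0,0,0,0,-0.08,0],[0,0,0,0,-0.16,0],[0,0,0,0,-0.24,0],[0,0,0,0,-0.32,0],[0,0,0,0,-0.4,0]]' -1
```

```text
clock: 7.38
eef_pos: [0.6004, 0.0129, 0.083]
tool_rot: [-0.679, -0.196, 0.194, 0.681]
ft_force: [-1.1, 6.1, 5.7]
grip_width: 0.033
```

```bash
python3 -m handwheel '[[0,0,0,0,-0.08,0],[0,0,0,0,-0.16,0],[0,0,0,0,-0.24,0],[0,0,0,0,-0.32,0],[0,0,0,0,-0.4,0]]' -1
```

```text
clock: 8.0
eef_pos: [0.6003, 0.013, 0.083]
tool_rot: [-0.671, -0.22, 0.217, 0.673]
ft_force: [-1.9, 5.9, 6.2]
grip_width: 0.033
```

```bash
python3 -m handwheel '[[0,0,0,0,-0.08,0],[0,0,0,0,-0.16,0],[0,0,0,0,-0.24,0],[0,0,0,0,-0.32,0],[0,0,0,0,-0.4,0]]' -1
```

```text
clock: 8.62
eef_pos: [0.6003, 0.013, 0.083]
tool_rot: [-0.663, -0.243, 0.241, 0.665]
ft_force: [-1.7, 6.7, 4.5]
grip_width: 0.0333
```

```bash
python3 -m handwheel '[[0,0,0,0,-0.08,0],[0,0,0,0,-0.16,0],[0,0,0,0,-0.24,0],[0,0,0,0,-0.32,0],[0,0,0,0,-0.4,0]]' -1
```

```text
clock: 9.25
eef_pos: [0.6003, 0.0131, 0.083]
tool_rot: [-0.655, -0.266, 0.264, 0.657]
ft_force: [-2.1, 5.6, 5.1]
grip_width: 0.0331
```

```bash
python3 -m handwheel '[[0,0,0,0,-0.08,0],[0,0,0,0,-0.16,0],[0,0,0,0,-0.24,0],[0,0,0,0,-0.32,0],[0,0,0,0,-0.4,0]]' -1
```

```text
clock: 9.88
eef_pos: [0.6003, 0.0132, 0.083]
tool_rot: [-0.645, -0.289, 0.286, 0.647]
ft_force: [-1.6, 5.5, 6.0]
grip_width: 0.0332
```

```bash
python3 -m handwheel '[[0,0,0,0,-0.08,0],[0,0,0,0,-0.16,0],[0,0,0,0,-0.24,0],[0,0,0,0,-0.32,0],[0,0,0,0,-0.4,0]]' -1; python3 -c "
from h import *
togo(.5985,.0123,.08,98.2)"
```

```text
clock: 10.5
eef_pos: [0.6002, 0.0133, 0.083]
tool_rot: [-0.634, -0.312, 0.309, 0.636]
ft_force: [-3.0, 6.7, 5.3]
grip_width: 0.0332
shift [-0.07  0.12  0.03] turn [-0.02  4.38  0.02] pos [0.6002 0.0133 0.083 ] yaw 142.04 q [ 0.02   0.533  0.041  1.077  0.004 -0.888] F [-3.   6.7  5.3] T [ 1.47  0.29 -0.12] w 0.0332 t 10.5
```

```bash
python3 -m handwheel '[[0,0,0,0,-0.08,0],[0,0,0,0,-0.16,0],[0,0,0,0,-0.24,0],[0,0,0,0,-0.32,0],[0,0,0,0,-0.4,0]]' -1
```

```text
clock: 11.12
eef_pos: [0.6002, 0.0134, 0.083]
tool_rot: [-0.623, -0.334, 0.331, 0.625]
ft_force: [-1.9, 6.3, 5.3]
grip_width: 0.0327
```

```bash
python3 -m handwheel '[[0,0,0,0,-0.08,0],[0,0,0,0,-0.16,0],[0,0,0,0,-0.24,0],[0,0,0,0,-0.32,0],[0,0,0,0,-0.4,0]]' -1
```

```text
clock: 11.75
eef_pos: [0.6001, 0.0134, 0.083]
tool_rot: [-0.611, -0.355, 0.352, 0.613]
ft_force: [-3.1, 7.8, 4.8]
grip_width: 0.0331
```

```bash
python3 -m handwheel '[[0,0,0,0,-0.08,0],[0,0,0,0,-0.16,0],[0,0,0,0,-0.24,0],[0,0,0,0,-0.32,0],[0,0,0,0,-0.4,0]]' -1
```

```text
clock: 12.38
eef_pos: [0.6, 0.0135, 0.083]
tool_rot: [-0.598, -0.376, 0.373, 0.601]
ft_force: [-2.6, 7.2, 6.1]
grip_width: 0.0329
```

```bash
python3 -m handwheel '[[0,0,0,0,-0.08,0],[0,0,0,0,-0.16,0],[0,0,0,0,-0.24,0],[0,0,0,0,-0.32,0],[0,0,0,0,-0.4,0]]' -1
```

```text
clock: 13.0
eef_pos: [0.6, 0.0136, 0.083]
tool_rot: [-0.585, -0.397, 0.394, 0.587]
ft_force: [-2.9, 7.7, 5.1]
grip_width: 0.0332
```

```bash
python3 -m handwheel '[[0,0,0,0,-0.08,0],[0,0,0,0,-0.16,0],[0,0,0,0,-0.24,0],[0,0,0,0,-0.32,0],[0,0,0,0,-0.4,0]]' -1
```

```text
clock: 13.62
eef_pos: [0.5999, 0.0136, 0.0827]
tool_rot: [-0.571, -0.417, 0.414, 0.573]
ft_force: [-2.4, 7.4, 3.4]
grip_width: 0.033
```

```bash
python3 -m handwheel '[[0,0,0,0,0,0],[0,0,0,0,0,0],[0,0,0,0,0,0],[0,0,0,0,0,0],[0,0,0,0,0,0]]' -1; python3 -c "
from h import *
togo(.5985,.0123,.08,98.2)"
```

```text
clock: 14.25
eef_pos: [0.5999, 0.0136, 0.0827]
tool_rot: [-0.571, -0.417, 0.414, 0.573]
ft_force: [-2.2, 7.6, 3.8]
grip_width: 0.033
shift [-0.07  0.11  0.04] turn [-0.02  6.38  0.03] pos [0.5999 0.0136 0.0827] yaw 162.05 q [ 0.02   0.533  0.041  1.077  0.005 -1.237] F [-2.2  7.6  3.8] T [1.63 0.34 0.06] w 0.033 t 14.25
```

```bash
python3 -m handwheel '[[0,0,0,0,-0.1,0],[0,0,0,0,-0.2,0],[0,0,0,0,-0.2,0],[0,0,0,0,-0.2,0],[0,0,0,0,-0.2,0]]' -1
```

```text
clock: 14.88
eef_pos: [0.5997, 0.0137, 0.0818]
tool_rot: [-0.563, -0.427, 0.425, 0.566]
ft_force: [-1.2, 6.6, 0.2]
grip_width: 0.033
```

```bash
python3 -m handwheel '[[0,0,0,0,-0.1,0],[0,0,0,0,-0.2,0],[0,0,0,0,-0.2,0],[0,0,0,0,-0.2,0],[0,0,0,0,-0.2,0]]' -1
```

```text
clock: 15.5
eef_pos: [0.5997, 0.0137, 0.0812]
tool_rot: [-0.556, -0.437, 0.434, 0.558]
ft_force: [0.0, 7.5, -2.6]
grip_width: 0.0329
```

The bolt now hangs partly on the hand (Fz from +6 to −2.6 N, and z is sinking), so it has come off the thread start. I'll follow it down gently.

```bash
python3 -m handwheel '[[0,0.04,0,0,0,0],[0,0.08,0,0,0,0],[0,0.12,0,0,0,0],[0,0.12,0,0,0,0],[0,0.12,0,0,0,0]]' -1
```

```text
clock: 16.12
eef_pos: [0.5998, 0.0137, 0.0778]
tool_rot: [-0.556, -0.437, 0.434, 0.558]
ft_force: [0.7, 8.0, -5.1]
grip_width: 0.033
```

```bash
python3 -c "
from h import *
togo(.5985,.0123,.08,98.2)"
python3 -m handwheel '[[0,0,0,0,0,0],[0,0,0,0,0,0],[0,0,0,0,0,0],[0,0,0,0,0,0],[0,0,0,0,0,0]]' 0.3; python3 -m handwheel '[[0,0,0,0,0,0],[0,0,0,0,0,0],[0,0,0,0,0,0],[0,0,0,0,0,0],[0,0,0,0,0,0]]' 0.3; python3 -c "
from h import *
togo(.5985,.0123,.08,98.2)
for n in ('wrist','scene'):
  c=bot.camera(n);save(c,n+'2')"
```

```text
shift [-0.07 -0.09  0.04] turn [-0.02  6.79  0.02] pos [0.5998 0.0137 0.0778] yaw 166.06 q [ 0.02   0.538  0.036  1.068  0.005 -1.307] F [ 0.7  8.  -5.1] T [ 1.63 -0.49  0.04] w 0.033 t 16.125
clock: 16.75
eef_pos: [0.5996, 0.0106, 0.0784]
tool_rot: [0.558, 0.435, -0.435, -0.557]
ft_force: [-0.9, 0.4, -0.3]
grip_width: 0.0554
clock: 17.38
eef_pos: [0.5995, 0.0108, 0.0783]
tool_rot: [0.557, 0.435, -0.435, -0.557]
ft_force: [0.7, -0.1, 0.1]
grip_width: 0.0555
shift [ 0.05 -0.07  0.05] turn [ 0.    6.77 -0.  ] pos [0.5995 0.0108 0.0783] yaw 165.93 q [ 0.018  0.538  0.036  1.069 -0.    -1.307] F [ 0.7 -0.1  0.1] T [-0.03 -0.    0.01] w 0.0555 t 17.375
```

View pics/wrist2.png

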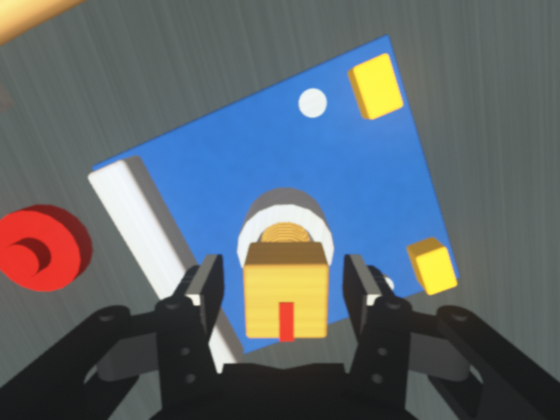

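View pics/scene2.png

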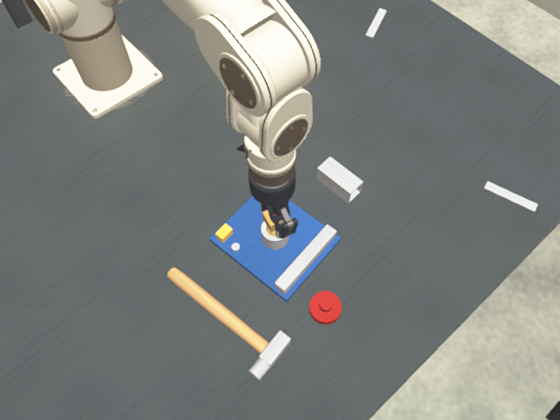

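The bolt has dropped and the grip is released. The wrist view shows the head at (246–328, 265–338), square to the jaws and centred between the pads. Next I'll recentre, lower, and regrip at the settled height.

```bash
python3 -c "
from h import *
togo(.5998,.0128,.075,166)
c=bot.camera('wrist')
for z in (.112,.106,.1):
  A=[ray(c,u,v,z)[:2] for u,v in ((246,265),(328,265),(328,338),(246,338))]
  print(z,np.mean(A,0).round(4),np.linalg.norm(A[0]-A[1]).round(4),np.linalg.norm(A[3]-A[2]).round(4),np.linalg.norm(A[1]-A[2]).round(4))
"
```

```text
shift [0.08 0.13 0.01] turn [ 0.   -0.01 -0.  ] pos [0.5995 0.0109 0.0783] yaw 165.93 q [ 0.018  0.538  0.036  1.069 -0.    -1.307] F [-0.5  0.6  0.7] T [-0.02  0.04 -0.  ] w 0.0556 t 17.475
0.112 [0.5963 0.0082] 0.0297 0.0319 0.0313
0.106 [0.5972 0.012 ] 0.0313 0.0337 0.033
0.1 [0.598  0.0158] 0.033 0.0354 0.0348
```

```bash
python3 -m handwheel '[[0.04,0.07,0,0,0,0],[0.07,0.14,0,0,0,0],[0.07,0.14,0,0,0,0],[0.07,0.14,0,0,0,0],[0.07,0.14,0,0,0,0]]' 0.3
python3 -m handwheel '[[0,0,0,0,0,0],[0,0,0,0,0,0],[0,0,0,0,0,0],[0,0,0,0,0,0],[0,0,0,0,0,0]]' -1; python3 -c "
from h import *
togo(.5993,.0128,.075,166)"
```

```text
clock: 18.15
eef_pos: [0.6, 0.0125, 0.0749]
tool_rot: [0.557, 0.435, -0.435, -0.557]
ft_force: [-0.0, 0.3, -0.3]
grip_width: 0.0556
clock: 18.77
eef_pos: [0.5994, 0.0126, 0.075]
tool_rot: [-0.557, -0.435, 0.435, 0.558]
ft_force: [-4.8, 0.1, 5.5]
grip_width: 0.033
shift [ 0.01 -0.    0.01] turn [-0.01 -0.01 -0.  ] pos [0.5994 0.0126 0.075 ] yaw 165.93 q [ 0.021  0.541  0.033  1.063  0.    -1.304] F [-4.8  0.1  5.5] T [0.17 0.96 0.04] w 0.033 t 18.775
```

```bash
python3 -m handwheel '[[0,0.005,0,0,0.6,0],[0,0.01,0,0,1.2,0],[0,0.015,0,0,1.8,0],[0,0.02,0,0,2.4,0],[0,0.02,0,0,3,0]]' -1; python3 -c "
from h import *
togo(.5993,.0128,.075,166)"
```

```text
clock: 19.4
eef_pos: [0.5993, 0.0126, 0.0745]
tool_rot: [-0.651, -0.275, 0.275, 0.652]
ft_force: [-4.3, 0.8, 6.0]
grip_width: 0.0328
shift [ 0.01 -0.02  0.01] turn [-0.01 -3.02 -0.  ] pos [0.5993 0.0126 0.0745] yaw 135.76 q [ 0.021  0.542  0.032  1.062 -0.    -0.778] F [-4.3  0.8  6. ] T [0.03 1.06 0.15] w 0.0328 t 19.4
```

The thread is engaging: 0.5 mm of sink over 30°, with low torque. Continuing.

```bash
python3 -m handwheel '[[0,0.006,0,0,0.8,0],[0,0.012,0,0,1.6,0],[0,0.018,0,0,2.4,0],[0,0.024,0,0,3.2,0],[0,0.03,0,0,4,0]]' -1; python3 -m handwheel '[[0,0.006,0,0,0.8,0],[0,0.012,0,0,1.6,0],[0,0.018,0,0,2.4,0],[0,0.024,0,0,3.2,0],[0,0.03,0,0,4,0]]' -1;python3 -c "
from h import *
togo(.5993,.0128,.075,-14)"
```

```text
clock: 20.02
eef_pos: [0.599, 0.0125, 0.0737]
tool_rot: [0.706, 0.035, -0.036, -0.706]
ft_force: [-5.1, 0.2, 7.3]
grip_width: 0.0328
clock: 20.65
eef_pos: [0.5988, 0.0126, 0.073]
tool_rot: [0.676, -0.209, 0.208, -0.675]
ft_force: [-6.8, 0.6, 7.1]
grip_width: 0.0335
shift [ 0.01 -0.08  0.02] turn [ 0.01  6.97 -0.  ] pos [0.5988 0.0126 0.073 ] yaw 55.7 q [ 0.021  0.543  0.03   1.06  -0.     0.62 ] F [-6.8  0.6  7.1] T [0.06 1.4  0.2 ] w 0.0335 t 20.65
```

```bash
python3 -m handwheel '[[0,0.006,0,0,0.8,0],[0,0.012,0,0,1.6,0],[0,0.018,0,0,2.4,0],[0,0.024,0,0,3.2,0],[0,0.03,0,0,4,0]]' -1; python3 -m handwheel '[[0,0.006,0,0,0.8,0],[0,0.012,0,0,1.6,0],[0,0.018,0,0,2.4,0],[0,0.018,0,0,3,0],[0,0.018,0,0,3,0]]' -1;python3 -c "
from h import *
togo(.5993,.0128,.075,-14)"
```

```text
clock: 21.28
eef_pos: [0.5987, 0.0129, 0.0724]
tool_rot: [0.564, -0.428, 0.426, -0.563]
ft_force: [-5.2, 1.9, 8.6]
grip_width: 0.0336
clock: 21.9
eef_pos: [0.5985, 0.0131, 0.0717]
tool_rot: [-0.435, 0.559, -0.557, 0.434]
ft_force: [-5.9, 2.6, 7.0]
grip_width: 0.033
shift [ 0.01 -0.13  0.03] turn [ 0.02 -0.01 -0.  ] pos [0.5985 0.0131 0.0717] yaw -14.11 q [2.100e-02 5.440e-01 2.800e-02 1.058e+00 1.000e-03 1.838e+00] F [-5.9  2.6  7. ] T [ 0.45  1.6  -0.17] w 0.033 t 21.9
```

Half a turn gave 3.3 mm of sink, against 3.0 mm expected. Now I'll release and rewind 180° for the second half.

```bash
python3 -m handwheel '[[0,0,0,0,0,0],[0,0,0,0,0,0],[0,0,0,0,0,0],[0,0,0,0,0,0],[0,0,0,0,0,0]]' 0.9
python3 -m handwheel '[[0,0,0,0,0,0],[0,0,0,0,-1,0],[0,0,0,0,-2,0],[0,0,0,0,-3,0],[0,0,0,0,-4,0]]' 0.9
python3 -m handwheel '[[0,0,0,0,-1,0],[0,0,0,0,-2,0],[0,0,0,0,-3,0],[0,0,0,0,-4,0],[0,0,0,0,-5,0]]' 0.9
python3 -c "
from h import *
togo(.5993,.0128,.070,166)
c=bot.camera('wrist');save(c,'wrist3')"
```

```text
clock: 22.52
eef_pos: [0.6001, 0.0125, 0.0716]
tool_rot: [0.435, -0.557, 0.558, -0.435]
ft_force: [0.3, 0.8, 1.0]
grip_width: 0.0813
clock: 23.15
eef_pos: [0.6, 0.0126, 0.0716]
tool_rot: [-0.601, 0.373, -0.373, 0.601]
ft_force: [0.2, -0.2, -0.3]
grip_width: 0.0812
clock: 23.78
eef_pos: [0.6, 0.0125, 0.0716]
tool_rot: [0.702, -0.085, 0.085, -0.702]
ft_force: [0.8, -0.6, -0.0]
grip_width: 0.0809
shift [-0.03  0.07  0.  ] turn [ 0.   -8.97  0.  ] pos [0.6    0.0125 0.0716] yaw 76.26 q [ 0.021  0.545  0.029  1.055 -0.     0.261] F [ 0.8 -0.6 -0. ] T [-0.1   0.02  0.01] w 0.0809 t 23.775
```

View pics/wrist3.png

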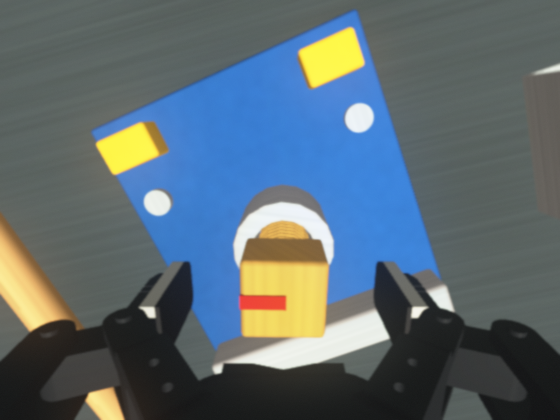

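The stripe points left with the head square to the jaws, so the bolt stayed where I left it. Rewinding the remaining 90°.

```bash
python3 -m handwheel '[[0,0,0,0,-1,0],[0,0,0,0,-2,0],[0,0,0,0,-3,0],[0,0,0,0,-4,0],[0,0,0,0,-5,0]]' 0.9
python3 -m handwheel '[[0,0,0,0,-1,0],[0,0,0,0,-2,0],[0,0,0,0,-3,0],[0,0,0,0,-4,0],[0,0,0,0,-4,0]]' 0.9
python3 -c "
from h import *
togo(.5992,.0128,.071,166)"
```

```text
clock: 24.45
eef_pos: [0.6, 0.0126, 0.0716]
tool_rot: [0.672, 0.219, -0.219, -0.672]
ft_force: [-1.3, 0.3, -0.5]
grip_width: 0.0812
clock: 25.08
eef_pos: [0.6, 0.0125, 0.0716]
tool_rot: [0.558, 0.434, -0.434, -0.558]
ft_force: [0.1, 0.3, -0.3]
grip_width: 0.081
shift [0.   0.02 0.03] turn [ 0.   -0.03 -0.  ] pos [0.6    0.0125 0.0716] yaw 165.71 q [ 0.021  0.545  0.029  1.055 -0.    -1.301] F [ 0.1  0.3 -0.3] T [ 0.03 -0.02 -0.03] w 0.081 t 25.075
```

```bash
python3 -m handwheel '[[0,0,0.03,0,0,0],[0,0,0.03,0,0,0],[0,0,0.03,0,0,0],[0,0,0.03,0,0,0],[0,0,0.03,0,0,0]]' -1
python3 -m handwheel '[[0,0,0,0,0,0],[0,0,0,0,0,0],[0,0,0,0,0,0],[0,0,0,0,0,0],[0,0,0,0,0,0]]' -1
python3 -c "
from h import *
togo(.5992,.0128,.071,166)"
```

```text
clock: 25.7
eef_pos: [0.599, 0.0129, 0.0718]
tool_rot: [-0.557, -0.435, 0.435, 0.558]
ft_force: [-2.6, 0.6, 2.8]
grip_width: 0.033
clock: 26.32
eef_pos: [0.5991, 0.0128, 0.0717]
tool_rot: [-0.557, -0.435, 0.435, 0.558]
ft_force: [-3.0, 1.1, 5.2]
grip_width: 0.0332
shift [ 0.    0.03 -0.  ] turn [-0.   -0.01  0.  ] pos [0.5991 0.0128 0.0717] yaw 165.93 q [ 0.021  0.543  0.027  1.054  0.    -1.304] F [-3.   1.1  5.2] T [ 0.26  0.72 -0.03] w 0.0332 t 26.325
```

```bash
python3 -m handwheel '[[0,0.006,0,0,0.8,0],[0,0.012,0,0,1.6,0],[0,0.018,0,0,2.4,0],[0,0.024,0,0,3.2,0],[0,0.03,0,0,4,0]]' -1; python3 -m handwheel '[[0,0.006,0,0,0.8,0],[0,0.012,0,0,1.6,0],[0,0.018,0,0,2.4,0],[0,0.024,0,0,3.2,0],[0,0.03,0,0,4,0]]' -1;python3 -m handwheel '[[0,0.006,0,0,0.8,0],[0,0.012,0,0,1.6,0],[0,0.018,0,0,2.4,0],[0,0.024,0,0,3.2,0],[0,0.03,0,0,4,0]]' -1;python3 -c "
from h import *
togo(.5993,.0128,.07,-14)"
```

```text
clock: 26.95
eef_pos: [0.5991, 0.0127, 0.071]
tool_rot: [0.673, 0.217, -0.217, -0.673]
ft_force: [-3.7, 1.4, 6.0]
grip_width: 0.0332
clock: 27.58
eef_pos: [0.599, 0.0127, 0.0704]
tool_rot: [0.707, -0.027, 0.026, -0.707]
ft_force: [-2.7, 1.9, 5.5]
grip_width: 0.0332
clock: 28.2
eef_pos: [0.5989, 0.0127, 0.0696]
tool_rot: [0.655, -0.267, 0.266, -0.655]
ft_force: [-4.3, 0.9, 6.8]
grip_width: 0.0333
shift [ 0.01 -0.01  0.02] turn [0.   5.97 0.  ] pos [0.5989 0.0127 0.0696] yaw 45.7 q [ 0.021  0.545  0.024  1.05  -0.     0.794] F [-4.3  0.9  6.8] T [0.21 1.09 0.14] w 0.0333 t 28.2
```

```bash
python3 -m handwheel '[[0,0.006,0,0,0.8,0],[0,0.012,0,0,1.6,0],[0,0.018,0,0,2.4,0],[0,0.024,0,0,3.2,0],[0,0.03,0,0,4,0]]' -1; python3 -m handwheel '[[0,0.005,0,0,0.7,0],[0,0.01,0,0,1.4,0],[0,0.015,0,0,2.1,0],[0,0.015,0,0,2.1,0],[0,0.015,0,0,2.1,0]]' -1;python3 -m handwheel '[[0,0,0,0,0,0],[0,0,0,0,0,0],[0,0,0,0,0,0],[0,0,0,0,0,0],[0,0,0,0,0,0]]' -1;python3 -c "
from h import *
togo(.5993,.0128,.07,-14)
for n in ('wrist','scene'):
  c=bot.camera(n);save(c,n+'4')"
```

```text
clock: 28.82
eef_pos: [0.5988, 0.0128, 0.0689]
tool_rot: [0.524, -0.475, 0.474, -0.524]
ft_force: [-4.2, 1.1, 7.5]
grip_width: 0.0331
clock: 29.45
eef_pos: [0.5989, 0.0129, 0.0687]
tool_rot: [-0.43, 0.562, -0.561, 0.43]
ft_force: [-4.5, 0.9, 7.4]
grip_width: 0.0329
clock: 30.08
eef_pos: [0.5989, 0.0129, 0.0687]
tool_rot: [-0.43, 0.562, -0.561, 0.43]
ft_force: [-4.3, 1.7, 7.1]
grip_width: 0.033
shift [-0.   -0.05  0.01] turn [ 0.   -0.11 -0.  ] pos [0.5989 0.0129 0.0687] yaw -15.09 q [0.021 0.546 0.023 1.048 0.    1.855] F [-4.3  1.7  7.1] T [ 0.38  1.02 -0.14] w 0.033 t 30.075
```

View pics/wrist4.png

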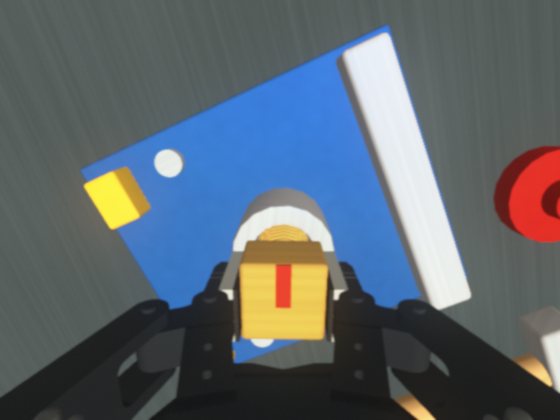

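View pics/scene4.png

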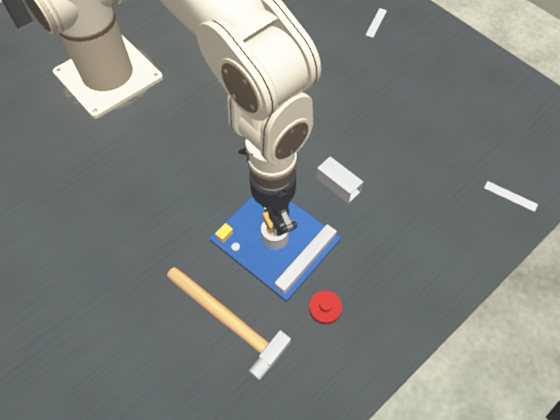

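The wrist view shows the head gripped square between the pads. The stripe at (284,285) points up in the image; with the hand turned 180°, that is the same world direction as at the drop, so one full turn. The scene view shows the offcut, hammer and magnet where they were.

```bash
python3 -c "
from h import *
print(bot.job_done())"
```

```text
the job is handed in; nothing more can be done
None
```

The bolt is started on its thread by one full turn, and the job is handed in at about 30 s with the gripper still holding the head still.

- **Drop:** I turned the bolt backward about 68°. It began sinking at around 62–66°: the vertical force went from +6 N to −5 N and the hand came down about 5 mm. I then opened the gripper so it could settle on the thread.
- **Forward turn:** I regripped about 3 mm lower and turned it forward 180°, rewound the open hand, then turned it about 181° more. That is about 361° in all by the wrist angle.
- **Sink:** The hand went down 6.3 mm during the forward turn, against 6 mm expected.
- **Final checks:**
  - The red stripe points the same way as at the drop.
  - Grip width is 33 mm and the readings are steady.
  - Recorded forces on the tool stayed under about 12 N.
  - In the scene camera the offcut, hammer and magnet look unmoved; I did not measure them.

**Small disagreements:** The bolt eased off the thread start over a few degrees while I held it, so the turn could be out by about 4° from the true drop point. The camera estimates of the bolt's axis differed by up to 3 mm, so I recentred using the grip.

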